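Roll the sample vial up the reader's gutter onto its rollers and start the reading

ROBOT

A 6-joint arm with a two-finger parallel gripper is mounted at the origin on the work surface. World frame = base frame: x ahead of the robot, y to its left, z up, the work surface at z = 0. Lengths are in mm, angles in rad, forces in N, time in s.
With the tool pointing down it reaches from about 350 to 775 mm from the base axis. Payload 7.3 kg.
Tool frame: the origin (TCP) lies on the centre line of the jaws, within the pads' length; the fingertips stand 11 mm ahead of it and the grasp point (between the pads) lies 8 mm behind it; z points along the fingers, y is the line along which they close (so a half turn about z gives the same grasp; the last joint's range is limited). The gripper opens to 92 mm and grips with 3 to 60 N. Pads are 19 mm wide; open, the fingers measure 130 mm over their backs; the gripper's body (75 mm by 190 mm) begins 47 mm behind the grasp point.
Start: joints at [0.981, 0.342, 1.524, -0, 1.275, -0.146], TCP at [225.41, 474.167, 237.741] pointing down, gripper open.
Joint ranges: [-2.53, 2.53], [-0.77, 2.02], [0.04, 2.7], [-1, 4.14], [0.28, 2.66], [-3.11, 3.11]. Speed limits (rad/s): [2.57, 2.57, 3.14, 3.14, 3.14, 3.14].

INTERFACE

Orientations are given as [roll, pitch, yaw] about the fixed x, y, z axes, in that order (R = Rz(yaw) Ry(pitch) Rx(roll)).
In Python, from plant import bot gives the robot as it stands.
- The arm moves only by the tool step_arm, never from a script. Its argument "deltas" is a list of rows, each a list of 5 numbers: the opening, from 0 (shut) to 1 (fully open), then the shift along the tool's x, y, z each as a share of 0.5 m, from -1 to 1, then the turn about the tool's z as a share of pi/2 rad, from -1 to 1. In form: [[claw, x, y, z, turn], ...]. A call has 1 to 8 rows; each row shifts and turns the commanded pose from where the row before left it, along the tool's axes as they then stand; what a row does not reach is not made up. A row lasts 1/10 s, in which the tool goes at most 50 mm and 8.59 degrees, less where a joint would pass 70% of its speed; a pose out of reach is approached as far as the arm can. A call with a number of a shift or a turn outside -1 to 1 is refused whole. A call with a gripper value outside its range is refused whole. The fingers move at their own pace and stop on an object; the grip force is fixed at half the most. Time passes only in rows, so rows that do not move let the fingers close. It gives the time, the measured TCP pose, the force, the opening and the grip force at its end, in the units of the state.
- bot.get_obs(): the state, without advancing time (a new reading comes with each control period).
- bot.capture(name): name is "side" or "top" or "wrist"; returns (picture, depth): 480x640x3 uint8, red, green, blue; 480x640 float32, mm along the optical axis (not along the pixel's ray), 0 where there is no reading.
- bot.camera_params(name): a dict with "fov_y" (degrees; the focal length in pixels is half the picture's height over the tangent of half this angle, whatever the lens; pixels are square), "cx", "cy" (the principal point, pixels), "rvec" (rotation vector, rad) and "tvec" (3), from world to camera coordinates, as OpenCV has them. Camera axes: x right, y down, z forward; pixel columns grow to the right and rows downward; lengths in mm; the calibration is good to about 2 mm. A picture is of the moment at which its call begins: read the wrist's pose just before it. camera_params takes no time and is no camera call; for the wrist camera it gives the pose at the moment of the call.
- bot.close_job(): hands the job in; it is judged then, once.
The state is a dict: "time": time; "joint_positions": joint angles; "dq": joint speeds; "tau": joint torques, N m; "tool_pos": TCP position; "tcp_rot": TCP orientation; "contact_force": force on the tool from outside, world axes, zero at the start; "moment": the same for the moment, N m; "grip_width": finger opening in mm; "finger_force": force on a finger pad.
Only numpy, scipy, OpenCV 4.12 (cv2) and the standard library are available. Lean on these libraries where they do the work, as an engineer would, in place of code of your own. Each camera call takes 0.05 s, during which the arm holds its last target. There are 200 camera calls.

TASK

Load the label reader: with the fingertips only, gently roll the amber vial that lies in its infeed tray up the sloping gutter until it drops in between the two rollers against the stop, where it cannot roll back. Then press the reader's round start key fully down and let it come up again. It is a glass sample, so do not pick the vial up or knock it along, and leave everything else on the bench where it is.

Things in the scene. Friction and masses are not known exactly. Their poses are not given: they have to be found in the camera images.
- vial: the 40 ml amber glass vial lying across the reader's infeed tray: 28 mm in diameter, 95 mm long, 50 to 85 g, a white 25 mm screw cap at its +y end, a paper label. It rolls freely along tray and gutter, also back down the slope; pushed off its middle it skews. Origin: on its axis, at half its length; its y axis runs along the vial, its x and z axes turn as it rolls
- reader: the bench label reader, screwed to the bench, 385 mm long and 118 mm wide: tray, gutter, rollers and scanner housing in a line. Origin: at bench height, on the centre line; x axis along the gutter, uphill, y across it, z up. The scanner housing fills x = 91 to 214 mm, top 80 mm above the bench; its dark front face at x = 90 mm is the stop
- tray (a point): middle of the level infeed tray's floor, at x = -110, y = 0, z = 20 mm in the reader's frame. The floor runs from x = -165 mm, where a lip stands 6 mm above it, to x = -55 mm, where the slope begins
- gutter_top (a point): middle of the upper end of the gutter's floor, at x = 58, y = 0, z = 39.9 mm in the reader's frame. From the tray's end (x = -55, z = 20 mm) the floor slopes up to it at 10 degrees. Tray and gutter are 98 mm wide inside, between side guides 3 mm thick that stand 12 mm above the floor
- nest (a point): where the middle of the vial's axis rests when it lies between both rollers by the stop: x = 75, y = 0 (+-3), z = 48.6 mm in the reader's frame. The two fixed rollers lie across, 16 mm in diameter, axes at x = 62 and 88 mm, tops 38.9 mm high, between cheeks 102 mm apart and 54 mm high. Once its axis has passed x = 62 mm the vial drops 5 mm into the nest by itself
- start_key (a joint): travel of the start key: 0 when up, 0.006 m when fully down; a spring returns it; it takes about 5 N to press it fully down
- start_key_top (a point): middle of the top of the round start key (26 mm in diameter, in a 42 mm collar) on top of the scanner housing, at x = 135, y = 0, z = 102 mm in the reader's frame; it is pressed straight down and stands 10 mm above its collar
- spare_vial: a second vial of the same kind, standing on the bench on the +y side of the reader, 28 mm in diameter, 95 mm tall; bystander, leave alone. Origin: centre of its underside
- column: a steel chromatography column lying on the bench on the +y side of the reader, 15 mm thick, 158 mm long along its x axis; bystander. Origin: bench height, at half its length
- beaker: an empty glass beaker on the -y side of the reader, 60 mm in diameter, 70 mm tall; bystander. Origin: centre of its underside
- marker: a marker pen lying on the bench on the -y side of the reader, 12 mm thick, 135 mm long along its x axis; bystander. Origin: bench height, at half its length
- bottle: a clear glass laboratory bottle with a blue cap on the -y side of the reader, 70 mm in diameter, 138 mm tall; bystander. Origin: centre of its underside
- cap_box: a small open clear box of spare caps, 85 x 65 x 30 mm, on the -y side of the reader; bystander. Origin: centre of its underside
- wash_bottle: a white plastic wash bottle, 60 mm in diameter, 170 mm tall with its spout; bystander. Origin: centre of its underside
Not all that is in view belongs to the job. What is shaped like the vial but red or turquoise is not meant.

How it is judged:
By the outcome, as a careful person would: the job done as asked, in the order asked, and still so for the second after the job is handed in, with the robot touching nothing.
It also fails if it takes over 48 s, if anything falls off the work surface, if the arm or the gripper's body presses on something with over 40 N, if the wrist force passes 120 N, or if a joint passes its speed limit or range.

## Working session

There is one attempt and no reset: what is moved stays moved. The work goes in short steps, Python scripts to look and compute and a tool call to move; the robot and the scene stay as the last step left them, time stands still between calls to the robot, and variables do not carry over. Pictures are saved under pics/ and viewed, at most 10 in all, crops included, and the job is handed in when it is done.

Besides the shell and the picture viewer there is one more tool, called after "Request:" as name(argument=value, ...), one argument or row to a line, values as JSON. step_arm: Moves the arm, as the interface text tells. Shift numbers are shares of 0.5 m and turn numbers shares of pi/2 rad, none past 1 either way. Its arguments: {"type":"object","properties":{"deltas":{"type":"array","items":{"type":"array","items":{"type":"number","minimum":-1,"maximum":1}}}},"required":["deltas"]}

```bash
mkdir -p pics; ls
cat > h.py <<'E'
import numpy as np, cv2
from plant import bot
def cam(n):
    p=bot.camera_params(n); f=240/np.tan(np.radians(p["fov_y"])/2)
    R=cv2.Rodrigues(np.array(p["rvec"],float))[0]; return f,p["cx"],p["cy"],R,np.array(p["tvec"],float).ravel()
def ray(c,u,v,z):
    f,cx,cy,R,t=c; d=R.T@np.array([(u-cx)/f,(v-cy)/f,1]); o=-R.T@t
    return o+d*(z-o[2])/d[2]
def shot(n,name):
    c=cam(n); im,d=bot.capture(n); cv2.imwrite(f"pics/{name}.png",im[:,:,::-1]); np.savez(f"pics/{name}.npz",im=im,d=d,f=c[0],cx=c[1],cy=c[2],R=c[3],t=c[4]); return c,im,d
def cloud(c,d):
    f,cx,cy,R,t=c; v,u=np.mgrid[:480,:640]; P=np.stack([(u-cx)/f*d,(v-cy)/f*d,d],-1); return (P-t)@R
E
python3 - <<'E'
from h import *
for n in("top","side"):
    c,_,_=shot(n,n+"0"); print(n,c[0],-c[3].T@c[4])
print(bot.get_obs())
print(bot.camera_params("top"))
E
```

```text
pics
top 439.2908725383882 [423.86949847 -47.19489962 844.93260881]
side 558.468764485651 [-120.91656858 -698.84950361  933.70200704]
{'time': 0.1, 'joint_positions': array([ 9.80997403e-01,  3.42617980e-01,  1.52491665e+00, -3.10208107e-05,
        1.27540554e+00, -1.45986780e-01]), 'dq': array([ 1.50710130e-03, -3.00803241e-03, -3.72480500e-03, -3.68673907e-04,
       -8.38100349e-05, -1.10244072e-03]), 'tau': array([ 1.92071093e-03, -4.32002628e+01, -2.44696069e+01,  7.20050535e-02,
        5.25848055e-02, -6.03579701e-05]), 'tool_pos': array([225.2126927 , 473.85354551, 237.13434375]), 'tcp_rot': array([-3.14025515e+00, -1.66672730e-04,  2.69778945e+00]), 'contact_force': array([-0.22232069,  0.00239623,  0.21079589]), 'moment': array([0.01835713, 0.03009689, 0.01415101]), 'finger_force': 0.0, 'grip_width': 91.7792763781158}
{'fov_y': 57.29865283607817, 'cx': 317.45627943918225, 'cy': 243.54333193038326, 'rvec': array([ 2.11532639, -2.13356173,  0.16891763]), 'tvec': array([-31.40531881, 563.36164007, 759.89551398])}
```

View pics/top0.png

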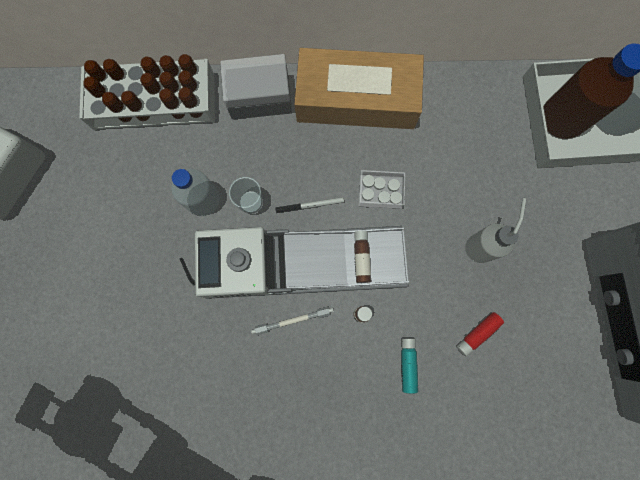

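View pics/side0.png

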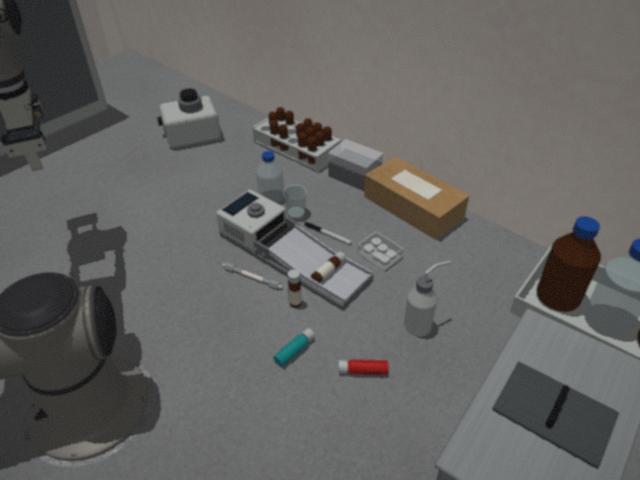

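The top view shows the reader with its housing at about (230,262), the start key at (238,259) and the tray end at (407,257). The amber vial lies across the tray at (362,257). The spare vial is at (364,314) and the column at (292,320). The beaker and marker are above the reader in the picture.

Run:
```python
from h import *
z=np.load("pics/top0.npz"); c=(float(z["f"]),float(z["cx"]),float(z["cy"]),z["R"],z["t"]); d=z["d"]; im=z["im"]
for n,u,v,h in[("key",238,259,102),("trayL",407,228,32),("trayR",408,287,32),("vialcap",361,236,34),("vialbot",363,282,34),("spare",364,314,95),("hous a",196,230,80),("hous b",197,297,80),("hous c",265,294,80),("hous d",263,229,80),("beak",245,195,70),("bottle",181,178,138),("wash",500,240,120)]:
    print(n,ray(c,u,v,h).round(1), d[v,u])
P=cloud(c,d)
roi=np.zeros((480,640),bool); roi[215:305,185:420]=1
hz=P[...,2]
m=(roi&(hz>70)&(hz<90)).astype(np.uint8); r=cv2.minAreaRect(P[m>0][:,:2].astype(np.float32)); print("housing",r,m.sum())
m=(roi&(hz>12)&(hz<200)).astype(np.uint8); r=cv2.minAreaRect(P[m>0][:,:2].astype(np.float32)); print("reader",r,cv2.boxPoints(r))
m=roi&(hz>96)&(hz<110);print("key",P[m].mean(0),m.sum())
# vial brown
hsv=cv2.cvtColor(im,cv2.COLOR_RGB2HSV)
m=(roi&(hz>36)&(hz<70)); m[:,:320]=0; m[:,390:]=0
Q=P[m]; print("vial",cv2.minAreaRect(Q[:,:2].astype(np.float32)),Q[:,2].max(),m.sum())
print("spare",P[305:322,355:374].reshape(-1,3)[P[305:322,355:374,2].ravel()>80].mean(0))
```

```text
key [528.2  99.2 102. ] 751.7102
trayL [ 594. -205.   32.] 860.6665
trayR [ 483.1 -202.1   32. ] 838.74524
vialcap [ 579.2 -117.9   34. ] 811.2425
vialbot [ 492.8 -119.5   34. ] 810.278
spare [ 433.8 -114.4   95. ] 737.7182
hous a [584.3 180.   80. ] 865.17474
hous b [465.3 173.4  80. ] 845.0495
hous c [469.6  55.1  80. ] 812.9831
hous d [584.8  60.2  80. ] 786.7392
beak [650.9  95.5  70. ] 873.7291
bottle [661.9 191.8 138. ] 740.8785
wash [ 553.6 -341.6  120. ] 718.05084
housing ((528.7927856445312, 118.73805236816406), (118.24314880371094, 124.80583190917969), 2.731621503829956) 4219
reader ((534.1587524414062, 3.1253509521484375), (118.81468200683594, 411.8123779296875), 2.8042407035827637) [[ 464.74887  205.87854]
 [ 484.8962  -205.4407 ]
 [ 603.5686  -199.62784]
 [ 583.42126  211.6914 ]]
key [528.82664521 100.54511666 102.31446878] 179
vial ((538.8030395507812, -103.3773422241211), (103.87507629394531, 130.2647705078125), 2.1670966148376465) 52.185136316653285 808
spare [ 434.58502612 -114.73476794   95.60829665]
```

Request:
step_arm(
  deltas=[
    [0.435,0,0,0,0.086],
    [0.435,0,0,0,0.086],
    [0.435,0,0,0,0.086],
    [0.435,0,0,0,0.086],
    [0.435,0,0,0,0.086],
    [0.435,0,0,0,0.086],
    [0.435,0,0,0,0.086],
    [0.435,0,0,0,0.086],
  ],
)

```text
time: 0.9
tool_pos: [225.3, 474.0, 237.3]
tcp_rot: [-3.141, 0.001, 1.612]
contact_force: [0.5, 0.0, -0.0]
grip_width: 40.5
finger_force: 0.0
```

```bash
cat >> h.py <<'E'
O=np.array([536.,-34.]);TH=np.radians(92.75)
def setO():
    import os
    global O,TH
    if os.path.exists("frame.npy"):
        a=np.load("frame.npy"); O=a[:2]; TH=a[2]
setO()
def w2r(p):
    c,s=np.cos(TH),np.sin(TH); x,y=np.array(p)[:2]-O; return np.array([c*x+s*y,-s*x+c*y])
def r2w(x,y):
    c,s=np.cos(TH),np.sin(TH); return O+[c*x-s*y,s*x+c*y]
def go(x,y,ztcp,):
    """remaining move in tool axes, as shares"""
    o=bot.get_obs(); p=o["tool_pos"]; R=cv2.Rodrigues(np.zeros(3))[0]
    from scipy.spatial.transform import Rotation as Ro
    R=Ro.from_euler("xyz",o["tcp_rot"]).as_matrix()
    w=np.array([*r2w(x,y),ztcp]); dl=R.T@(w-p)
    print("t",o["time"],"reader",w2r(p).round(1),"z",p[2].round(1),"F",o["contact_force"].round(1),"w",round(o["grip_width"],1),"shares",(dl/500).round(4),"turn",round((o["tcp_rot"][2]-TH)/(np.pi/2),4))
E
python3 -c "
from h import *
go(-125,-8,200)"
```

```text
t 0.9 reader [522.3 286. ] z 237.3 F [ 0.5  0.  -0. ] w 40.5 shares [-1.2902  0.5974  0.0753] turn -0.0046
```

Request:
step_arm(
  deltas=[
    [0.435,-0.08,0.037,0,0],
    [0.435,-0.08,0.037,0,0],
    [0.435,-0.08,0.037,0,0],
    [0.435,-0.08,0.037,0,0],
    [0.435,-0.08,0.037,0,0],
    [0.435,-0.08,0.037,0,0],
    [0.435,-0.08,0.037,0,0],
    [0.435,-0.08,0.037,0,0],
  ],
)

```text
time: 1.7
tool_pos: [388.4, 159.7, 237.6]
tcp_rot: [-3.141, -0.0, 1.617]
contact_force: [-0.3, 1.4, 0.3]
grip_width: 39.6
finger_force: 0.0
```

Request:
step_arm(
  deltas=[
    [0.435,-0.08,0.037,0,0],
    [0.435,-0.08,0.037,0,0],
    [0.435,-0.08,0.037,0,0],
    [0.435,-0.08,0.037,0,0],
    [0.435,-0.08,0.037,0,0],
    [0.435,-0.08,0.037,0,0],
    [0.435,-0.08,0.037,0,0],
    [0.435,-0.08,0.037,0,0],
  ],
)

```text
time: 2.5
tool_pos: [551.1, -153.2, 237.3]
tcp_rot: [-3.141, -0.001, 1.617]
contact_force: [1.2, -0.8, 1.3]
grip_width: 40.1
finger_force: 0.0
```

```bash
python3 -c "
from h import *
go(-125,-8,200)
shot('wrist','w1')"
```

```text
t 2.5 reader [-119.8   -9.3] z 237.3 F [ 1.2 -0.8  1.3] w 40.1 shares [-0.0105 -0.0026  0.0746] turn -0.0013
```

View pics/w1.png

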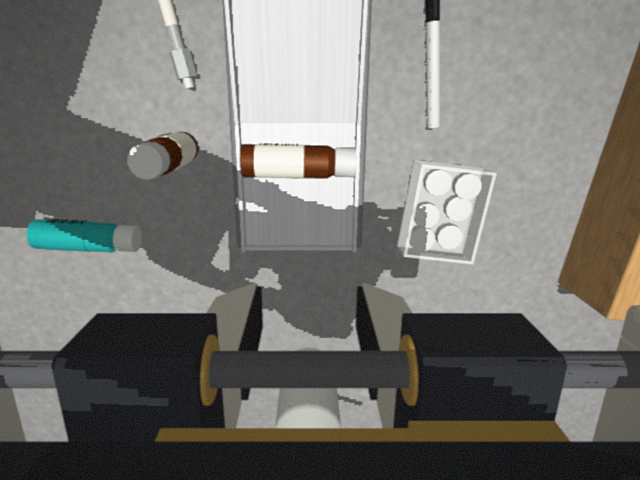

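The wrist view shows the vial lying across the tray from (241,160) to (356,162), about 35 px thick. The guides run at about x=235 and x=362, and the tray lip is at row 248. The spare vial's cap is at (151,159).

Run:
```python
from h import *
z=np.load("pics/w1.npz"); c=(float(z["f"]),float(z["cx"]),float(z["cy"]),z["R"],z["t"])
print("cam",-c[3].T@c[4])
for n,u,v,h in[("bot",241,160,34),("cap",356,162,34),("near L",250,179,34),("far L",250,144,34),("near R",330,179,34),("far R",330,145,34),("lipL",243,249,26),("lipR",357,249,26),("guideL100",237,100,32),("guideR100",363,100,32),("spare",150,159,95)]:
    p=ray(c,u,v,h);print(n,p.round(1),w2r(p).round(1))
P=cloud(c,z["d"]); im=z["im"]
m=np.zeros((480,640),bool); m[135:190,235:362]=1; m&=(P[...,2]>36)&(P[...,2]<60)
Q=P[m]; print(len(Q),np.percentile(Q[:,2],[5,50,99]),[w2r(Q[Q[:,2]>44].mean(0))])
for a,b in((245,290),(300,350)):
    S=P[135:190,a:b][m[135:190,a:b]]; S=S[S[:,2]>45]; print("crest",S.mean(0).round(1),w2r(S.mean(0)).round(1))
```

```text
cam [547.99504058 -69.69311742 384.7279099 ]
bot [ 493.  -122.7   34. ] [-86.5  47.2]
cap [ 589.9 -119.8   34. ] [-88.3 -49.7]
near L [ 500.6 -138.5   34. ] [-102.7   40.4]
far L [ 500.5 -109.1   34. ] [-73.3  39. ]
near R [ 568.9 -135.3   34. ] [-102.8  -28. ]
far R [ 567.1 -106.8   34. ] [-74.2 -27.6]
lipL [ 493.2 -205.7   26. ] [-169.4   51. ]
lipR [ 598.3 -200.7   26. ] [-169.5  -54.3]
guideL100 [489.6 -74.7  32. ] [-38.4  48.3]
guideR100 [591.7 -69.9  32. ] [-38.5 -53.9]
spare [ 439.3 -115.7   95. ] [-77.  100.5]
3738 [38.99049529 46.17564776 49.51458951] [array([-86.88722919,   1.74602173])]
crest [ 516.4 -121.5   47.5] [-86.4  23.7]
crest [ 561.  -120.3   47. ] [-87.4 -20.8]
```

```bash
python3 -c "
from h import *
np.save('frame.npy',np.array([537.5,-34,np.radians(92.75)]));setO()
go(-123,-10,42)"
```

```text
t 2.55 reader [-125.7   -9.9] z 236.7 F [ 0.8 -4.5 -0.2] w 40.0 shares [ 6.800e-03 -3.000e-04  3.893e-01] turn -0.0033
```

Request:
step_arm(
  deltas=[
    [0.33,0,0,0.05,0],
    [0.33,0,0,0.08,0],
    [0.33,0,0,0.08,0],
    [0.33,0,0,0.07,0],
    [0.33,0,0,0.05,0],
    [0.33,0,0,0.02,0],
    [0.33,0,0,0,0],
  ],
)

```text
time: 3.25
tool_pos: [549.9, -151.0, 61.4]
tcp_rot: [-3.139, -0.001, 1.617]
contact_force: [0.1, -1.3, 1.0]
grip_width: 30.1
finger_force: 0.0
```

```bash
python3 -c "
from h import *
go(-123,-10,42)
go(-111,-10,42)
shot('wrist','w2')"
```

```text
t 3.25 reader [-117.4   -6.8] z 61.4 F [ 0.1 -1.3  1. ] w 30.1 shares [-0.0111  0.0066  0.0388] turn -0.0011
t 3.25 reader [-117.4   -6.8] z 61.4 F [ 0.1 -1.3  1. ] w 30.1 shares [0.0129 0.0066 0.0389] turn -0.0011
```

View pics/w2.png

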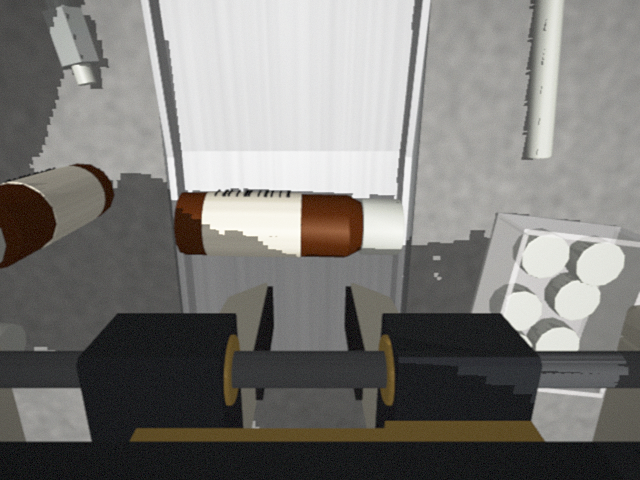

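The wrist view shows both fingertips at (270,290) and (350,290), behind the vial, whose near edge is at row 255. The guides are clear on both sides, and the spare vial at the left is untouched. Next is the final descent.

Request:
step_arm(
  deltas=[
    [0.33,-0.004,0.003,0.008,0],
    [0.33,-0.004,0.003,0.012,0],
    [0.33,0,0,0.01,0],
    [0.33,0,0,0.006,0],
    [0.33,0,0,0.003,0],
    [0.33,0,0,0,0],
    [0.33,0,0,0,0],
  ],
)

```text
time: 4.0
tool_pos: [554.0, -155.3, 43.3]
tcp_rot: [3.141, -0.0, 1.617]
contact_force: [0.2, -0.3, -0.9]
grip_width: 30.2
finger_force: 0.0
```

```bash
python3 -c "
from h import *
go(-111,-10,42)
c,im,d=shot('wrist','w3')
P=cloud(c,d)
m=(P[...,2]>38)&(P[...,2]<55); m[:, :120]=0; m[:,480:]=0; m[300:]=0
Q=P[m]; r=np.array([w2r(q) for q in Q]); 
k=(abs(r[:,1])<49)&(Q[:,2]>45); 
for a,b in((-45,-20),(-20,0),(0,20),(20,45)):
  s=k&(r[:,1]>a)&(r[:,1]<b); print(a,r[s].mean(0),s.sum(), np.percentile(r[s,0],[2,98]))
"
```

```text
t 4.0 reader [-121.9  -10.6] z 43.3 F [ 0.2 -0.3 -0.9] w 30.2 shares [ 0.0218 -0.0013  0.0025] turn -0.001
-45 [-88.52350058 -32.06345526] 2317 [-112.18620703  -79.98410343]
-20 [-86.39015207  -9.88342176] 2470 [-95.69464525 -78.34433546]
0 [-87.17491451  10.11574578] 2751 [-112.04269709  -77.57937647]
20 [-85.57122295  32.24296594] 3217 [-95.31079174 -77.12972135]
```

Request:
step_arm(
  deltas=[
    [0.33,0.003,0,0.002,0],
    [0.33,0.004,0,0.001,0],
    [0.33,0.004,0,0,0],
    [0.33,0.004,0,0,0],
    [0.33,0.003,0,0,0],
    [0.33,0.003,0,0,0],
    [0.33,0.003,0,0,0],
    [0.33,0.003,0,0,0],
  ],
)

```text
time: 4.85
tool_pos: [553.3, -141.7, 41.7]
tcp_rot: [3.141, -0.0, 1.617]
contact_force: [-0.1, -0.0, -0.3]
grip_width: 30.7
finger_force: 0.1
```

Request:
step_arm(
  deltas=[
    [0.33,0.003,0,0,0],
    [0.33,0.003,0,0,0],
    [0.33,0.004,0,0,0],
    [0.33,0.004,0,0,0],
    [0.33,0.004,0,0,0],
    [0.33,0.004,0,0,0],
    [0.33,0.004,0,0,0],
    [0.33,0.004,0,0,0],
  ],
)

```text
time: 5.65
tool_pos: [552.6, -126.6, 41.7]
tcp_rot: [3.142, -0.0, 1.617]
contact_force: [-0.4, 0.3, -0.3]
grip_width: 30.3
finger_force: 0.0
```

```bash
cat > look.py <<'E'
from h import *
import sys
go(-68,-10,42)
c,im,d=shot('wrist',sys.argv[1])
P=cloud(c,d).reshape(-1,3); col=im.reshape(-1,3).astype(int)
r=(P[:,:2]-O)@np.array([[np.cos(TH),-np.sin(TH)],[np.sin(TH),np.cos(TH)]])
fl=20+np.clip(r[:,0]+55,0,113)*.1763
fx=w2r(bot.get_obs()["tool_pos"])[0]+9.5
k=(abs(r[:,1])<49)&(P[:,2]>fl+20)&(P[:,2]<fl+32)&(r[:,0]>fx+4)&(r[:,0]<80)
for a,b in((-45,-20),(-20,0),(0,20),(20,45)):
  s=k&(r[:,1]>a)&(r[:,1]<b); print(a,s.sum(),np.percentile(r[s,0],[2,50,98]).round(1) if s.sum() else "", "front",fx.round(1))
E
python3 look.py w4
```

```text
t 5.65 reader [-93.2 -10.6] z 41.7 F [-0.4  0.3 -0.3] w 30.3 shares [ 0.0505 -0.0013 -0.0006] turn -0.001
-45 3436 [-78.5 -67.  -58.6] front -83.5
-20 3165 [-78.5 -65.9 -57.2] front -83.5
0 3260 [-78.5 -65.4 -56.6] front -83.5
20 4050 [-78.4 -65.2 -56.3] front -83.5
```

Request:
step_arm(
  deltas=[
    [0.33,0.005,0,0,0],
    [0.33,0.005,0,0,0],
    [0.33,0.005,0,0,0],
    [0.33,0.005,0,0,0],
    [0.33,0.005,0,0,0],
    [0.33,0.005,0,0,0],
    [0.33,0.005,0,0,0],
    [0.33,0.005,0,0,0],
  ],
)

```text
time: 6.5
tool_pos: [551.7, -106.7, 41.8]
tcp_rot: [3.141, 0.0, 1.617]
contact_force: [0.3, -1.9, 0.9]
grip_width: 30.3
finger_force: 0.5
```

Request:
step_arm(
  deltas=[
    [0.33,0.005,0,-0.0005,0],
    [0.33,0.005,0,-0.0009,0],
    [0.33,0.005,0,-0.0009,0],
    [0.33,0.005,0,-0.0009,0],
    [0.33,0.005,0,-0.0009,0],
    [0.33,0.005,0,-0.0009,0],
    [0.33,0.005,0,-0.0009,0],
    [0.33,0.005,0,-0.0009,0],
  ],
)

```text
time: 7.3
tool_pos: [550.7, -86.8, 45.2]
tcp_rot: [3.142, 0.0, 1.617]
contact_force: [-0.1, -2.4, 2.0]
grip_width: 30.2
finger_force: 1.0
```

```bash
python3 look.py w5
```

```text
t 7.3 reader [-53.4 -10.7] z 45.2 F [-0.1 -2.4  2. ] w 30.2 shares [-0.0293 -0.0013  0.0064] turn -0.001
-45 3257 [-38.4 -27.8 -19.7] front -43.5
-20 2998 [-38.4 -26.8 -18.5] front -43.5
0 3148 [-38.7 -26.3 -17.6] front -43.5
20 3895 [-38.5 -25.9 -17.3] front -43.5
```

View pics/w5.png

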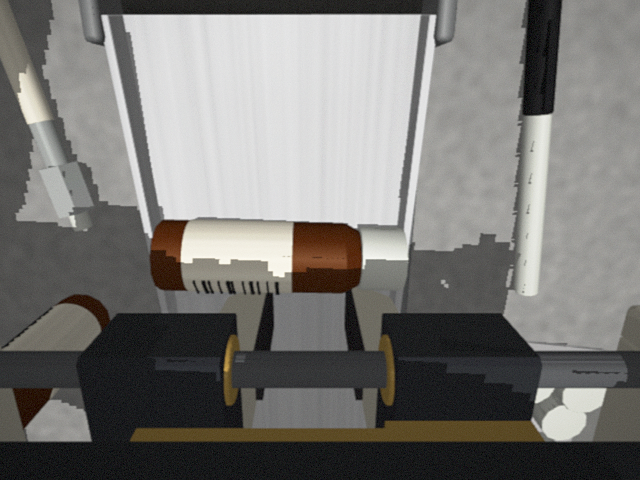

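The wrist view shows the vial square across the gutter on the slope at (278,257). Both fingertips are behind it, and its ends are clear of the guides. I'll continue pushing.

Request:
step_arm(
  deltas=[
    [0.33,0.006,0,-0.001,0],
    [0.33,0.006,0,-0.001,0],
    [0.33,0.006,0,-0.001,0],
    [0.33,0.006,0,-0.001,0],
    [0.33,0.006,0,-0.001,0],
    [0.33,0.006,0,-0.001,0],
    [0.33,0.006,0,-0.001,0],
    [0.33,0.006,0,-0.001,0],
  ],
)

```text
time: 8.15
tool_pos: [549.6, -62.6, 49.2]
tcp_rot: [3.142, -0.0, 1.617]
contact_force: [-0.4, -1.9, 1.1]
grip_width: 30.5
finger_force: 0.7
```

Request:
step_arm(
  deltas=[
    [0.33,0.006,0,-0.0011,0],
    [0.33,0.006,0,-0.0011,0],
    [0.33,0.006,0,-0.0011,0],
    [0.33,0.006,0,-0.0011,0],
    [0.33,0.006,0,-0.0011,0],
    [0.33,0.006,0,-0.0011,0],
    [0.33,0.006,0,-0.0011,0],
    [0.33,0.006,0,-0.0011,0],
  ],
)

```text
time: 8.95
tool_pos: [548.5, -38.7, 53.6]
tcp_rot: [3.142, -0.0, 1.617]
contact_force: [0.0, -1.7, 1.1]
grip_width: 30.6
finger_force: 0.7
```

```bash
python3 look.py w6
```

```text
t 8.95 reader [ -5.2 -10.7] z 53.6 F [ 0.  -1.7  1.1] w 30.6 shares [-0.1257 -0.0013  0.0231] turn -0.0011
-45 3247 [ 9.4 20.1 28.4] front 4.8
-20 3014 [ 9.5 21.4 29.8] front 4.8
0 3154 [ 9.7 22.  30.7] front 4.8
20 3937 [ 9.8 22.6 31.3] front 4.8
```

Request:
step_arm(
  deltas=[
    [0.33,0.006,0,-0.0011,0],
    [0.33,0.006,0,-0.0011,0],
    [0.33,0.006,0,-0.0011,0],
    [0.33,0.006,0,-0.0011,0],
    [0.33,0.006,0,-0.0011,0],
    [0.33,0.006,0,-0.0011,0],
    [0.33,0.005,0,-0.0009,0],
    [0.33,0.004,0,-0.0008,0],
  ],
)

```text
time: 9.8
tool_pos: [547.4, -16.2, 57.7]
tcp_rot: [-3.142, -0.0, 1.617]
contact_force: [0.5, -1.8, 1.1]
grip_width: 30.6
finger_force: 0.9
```

Request:
step_arm(
  deltas=[
    [0.33,0.004,0,-0.0007,0],
    [0.33,0.004,0,-0.0007,0],
    [0.33,0.003,0,-0.0005,0],
    [0.33,0.003,0,-0.0005,0],
    [0.33,0.002,0,-0.0003,0],
    [0.33,0.002,0,-0.0003,0],
    [0.33,0.002,0,-0.0003,0],
    [0.33,0.002,0,-0.0003,0],
  ],
)

```text
time: 10.6
tool_pos: [546.9, -5.4, 59.5]
tcp_rot: [-3.142, -0.0, 1.617]
contact_force: [-0.8, -1.6, 0.9]
grip_width: 30.4
finger_force: 0.5
```

```bash
python3 look.py w7
```

```text
t 10.6 reader [ 28.1 -10.8] z 59.5 F [-0.8 -1.6  0.9] w 30.4 shares [-0.1923 -0.0013  0.0349] turn -0.0011
-45 3374 [42.5 53.5 62.2] front 37.8
-20 3154 [42.5 55.  63.6] front 37.8
0 3303 [42.7 55.8 64.6] front 37.8
20 4141 [43.1 56.4 65.3] front 37.8
```

Request:
step_arm(
  deltas=[
    [0.33,0.002,0,-0.0003,0],
    [0.33,0.002,0,-0.0003,0],
    [0.33,0.002,0,-0.0003,0],
    [0.33,0.002,0,-0.0002,0],
    [0.33,0.002,0,0,0],
    [0.33,0.002,0,0,0],
    [0.33,0.002,0,0,0],
    [0.33,0.002,0,0,0],
  ],
)

```text
time: 11.45
tool_pos: [546.6, 2.7, 60.0]
tcp_rot: [-3.142, -0.0, 1.617]
contact_force: [-0.9, 0.6, 0.8]
grip_width: 30.2
finger_force: 0.0
```

```bash
python3 look.py w8
```

```text
t 11.45 reader [ 36.2 -10.8] z 60.0 F [-0.9  0.6  0.8] w 30.2 shares [-0.2084 -0.0013  0.036 ] turn -0.0011
-45 1952 [65.8 73.5 79.4] front 45.8
-20 2080 [64.8 73.1 79.7] front 45.8
0 2123 [64.6 73.1 79.7] front 45.8
20 2627 [64.8 73.1 79.7] front 45.8
```

Request:
step_arm(
  deltas=[
    [0.33,-0.006,0,0,0],
    [0.33,-0.01,0,-0.01,0],
    [0.33,0,0,-0.04,0],
    [0.33,0,0,-0.06,0],
    [0.33,0,0,-0.06,0],
    [0.0,0,0,-0.04,0],
    [0.0,0,0,-0.01,0],
    [0.0,0,0,0,0],
  ],
)

```text
time: 12.3
tool_pos: [547.2, -5.8, 170.6]
tcp_rot: [3.14, 0.0, 1.617]
contact_force: [0.2, -1.1, -0.6]
grip_width: 10.9
finger_force: 0.0
```

```bash
python3 -c "
from h import *
go(135,0,130)
c,im,d=shot('wrist','w9')
P=cloud(c,d).reshape(-1,3)
r=np.array([w2r(p) for p in P])
k=(P[:,2]>98)&(P[:,2]<106)&(r[:,0]>105)&(r[:,0]<165)&(abs(r[:,1])<30)
print('key',np.median(P[k],0),(r[k].min(0)+r[k].max(0))/2,k.sum())
"
```

```text
t 12.3 reader [ 27.7 -11. ] z 170.6 F [ 0.2 -1.1 -0.6] w 10.9 shares [ 0.2146 -0.0226  0.0811] turn -0.0013
key [530.42421272  98.85069557 102.2111319 ] [133.27030996   1.0192871 ] 2359
```

View pics/w9.png

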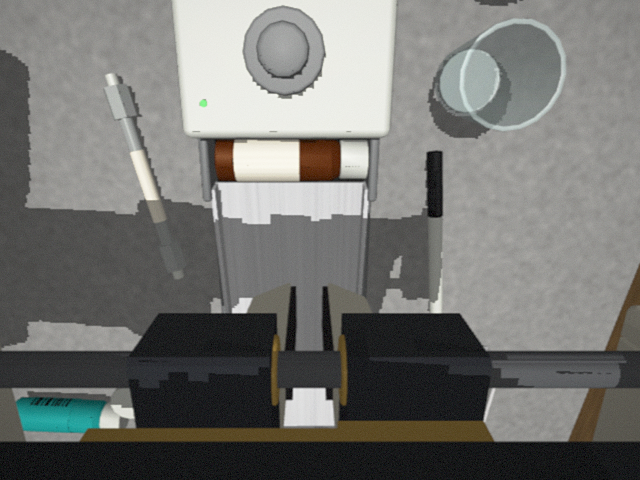

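The wrist view shows the vial seated square in the nest against the stop at (292,160). The start key is at (283,49). Next I move over the key.

Request:
step_arm(
  deltas=[
    [0,0.025,-0.004,0,0],
    [0,0.045,-0.005,0,0],
    [0,0.05,-0.005,0,0],
    [0,0.045,-0.005,0,0],
    [0,0.03,-0.003,0,0],
    [0,0.017,-0.002,0,0],
    [0,0,0,0.03,0],
    [0,0,0,0.03,0],
  ],
)

```text
time: 13.15
tool_pos: [530.2, 100.2, 139.6]
tcp_rot: [3.141, 0.0, 1.618]
contact_force: [0.3, -0.4, -0.3]
grip_width: 0.5
finger_force: 0.0
```

Request:
step_arm(
  deltas=[
    [0,0,0,0.02,0],
    [0,0,0,0.01,0],
    [0,0,0,0,0],
    [0,0,0,0,0],
  ],
)

```text
time: 13.55
tool_pos: [530.4, 99.7, 125.4]
tcp_rot: [3.141, -0.0, 1.617]
contact_force: [0.1, -0.5, 0.5]
grip_width: 0.5
finger_force: 0.0
```

```bash
python3 -c "
from h import *
go(133.5,0.7,113)"
```

```text
t 13.55 reader [133.9   0.7] z 125.4 F [ 0.1 -0.5  0.5] w 0.5 shares [-0.0009 -0.0001  0.0248] turn -0.0013
```

Request:
step_arm(
  deltas=[
    [0,0,0,0.01,0],
    [0,0,0,0.01,0],
    [0,0,0,0.006,0],
    [0,0,0,0.004,0],
    [0,0,0,0.003,0],
    [0,0,0,0.002,0],
    [0,0,0,0,0],
  ],
)

```text
time: 14.25
tool_pos: [530.1, 99.9, 107.7]
tcp_rot: [3.141, -0.0, 1.617]
contact_force: [-1.6, -0.4, 5.1]
grip_width: 0.2
finger_force: 2.3
```

Request:
step_arm(
  deltas=[
    [0,0,0,0.002,0],
    [0,0,0,0,0],
  ],
)

```text
time: 14.45
tool_pos: [530.1, 99.9, 107.2]
tcp_rot: [3.141, 0.0, 1.617]
contact_force: [-2.8, -0.7, 8.4]
grip_width: 0.3
finger_force: 4.2
```

Request:
step_arm(
  deltas=[
    [0,0,0,0.002,0],
    [0,0,0,0,0],
    [0,0,0,0,0],
  ],
)

```text
time: 14.75
tool_pos: [530.1, 99.9, 107.1]
tcp_rot: [3.141, 0.0, 1.617]
contact_force: [-5.2, -0.6, 15.9]
grip_width: 0.9
finger_force: 7.7
```

The key has bottomed: the force is rising while z stays put. I'll release it and lift off.

Request:
step_arm(
  deltas=[
    [0,0,0,-0.006,0],
    [0,0,0,-0.01,0],
    [0,0,0,-0.02,0],
    [0,0,0,-0.04,0],
    [0,-0.02,0,-0.06,0],
    [0,-0.04,0,-0.06,0],
    [0,-0.06,0,-0.02,0],
    [0,-0.04,0,0,0],
  ],
)

```text
time: 15.55
tool_pos: [534.9, 18.6, 216.1]
tcp_rot: [3.137, 0.001, 1.617]
contact_force: [-0.1, 0.6, 0.6]
grip_width: 0.2
finger_force: 0.0
```

Request:
step_arm(
  deltas=[
    [0,-0.02,0,0,0],
    [0,0,0,0,0],
    [0,0,0,0,0],
    [0,0,0,0,0],
  ],
)

```text
time: 15.95
tool_pos: [534.1, 10.9, 213.2]
tcp_rot: [-3.141, -0.001, 1.618]
contact_force: [1.0, 0.4, 1.0]
grip_width: 0.3
finger_force: 0.0
```

```bash
python3 -c "
from h import *
go(133.5,0.7,113)
c,im,d=shot('wrist','w10')
P=cloud(c,d).reshape(-1,3)
r=np.array([w2r(p) for p in P])
k=(P[:,2]>94)&(P[:,2]<108)&(r[:,0]>105)&(r[:,0]<165)&(abs(r[:,1])<14)
print('key',np.median(P[k],0),k.sum())
"
```

```text
t 15.95 reader [45.1  1.3] z 213.2 F [1.  0.4 1. ] w 0.3 shares [0.1768 0.0012 0.2005] turn -0.0005
key [530.1635521   99.00489366 102.23577322] 1537
```

View pics/w10.png

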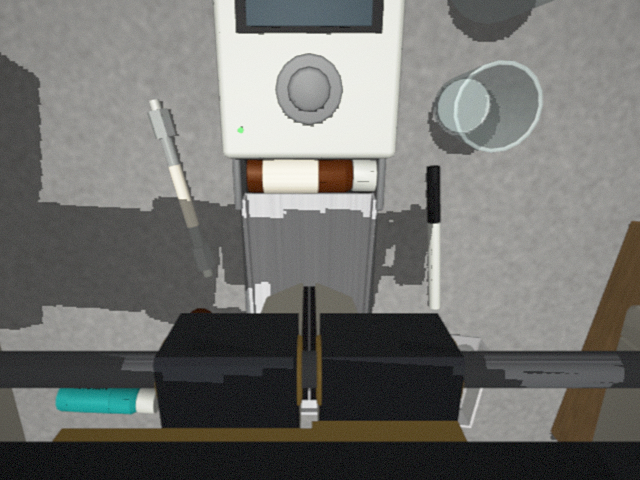

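The vial rests in the nest at (312,176), and the key at (309,89) is back up with its top at z=102. The column, marker and beaker look unmoved.

```bash
python3 -c "
from plant import bot
print(bot.close_job())"
```

```text
the job is handed in; nothing more can be done
None
```

The vial was rolled up the gutter into the nest against the stop, the start key was pressed fully down and came back up, and the job was handed in at about 16 s; no verdict was shown.

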